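# Hold the card terminal out to a customer of the sweet stall

## Robot

A 6-joint arm with a two-finger parallel gripper is mounted at the origin on the work surface. World frame = base frame: x ahead of the robot, y to its left, z up, the work surface at z = 0. Lengths are in m, angles in rad, forces in N, time in s.
With the tool pointing down it reaches from about 0.3 to 0.775 m from the base axis. Payload 14.6 kg.
Tool frame: the origin (TCP) lies on the centre line of the jaws, within the pads' length; the fingertips stand 14 mm ahead of it and the grasp point (between the pads) lies 5 mm behind it; x points along the fingers, y is the direction in which the jaws open and shut, and the axes are right-handed (so a half turn about x gives the same grasp; the last joint's range is limited). The gripper opens to 94 mm and grips with 3 to 60 N. Pads are 16 mm wide; open, the fingers measure 119 mm over their backs; the gripper's body (75 mm by 177 mm) begins 78 mm behind the grasp point.
Start: joints at [1.218, 0.3, 1.521, -0, 1.321, -0.067], TCP at [0.155, 0.528, 0.219] pointing down, gripper open.
Joint ranges: [-3.03, 3.03], [-0.79, 2.21], [0.23, 2.52], [-1.04, 4.18], [0, 3.07], [-2.55, 2.55]. Speed limits (rad/s): [2.22, 2.22, 2.57, 3.14, 3.14, 3.14].

## Interface

Orientations are given as [roll, pitch, yaw] about the fixed x, y, z axes, in that order (R = Rz(yaw) Ry(pitch) Rx(roll)).
In Python, from station import * gives the robot as it stands. The module is installed in compiled form; this text tells all that it offers.
- The arm moves only by the shell command python3 -m handwheel 'ROWS' [FORCE]. ROWS is JSON, a list of rows, each a list of 3 entries, a list of its own where there are three numbers: the shift along the tool's x, y, z in mm, then the turn about the tool's x in rad, then the gripper command: -1 is fully open, 1 is shut, values between are in proportion. In form: [[[dx, dy, dz], spin, gripper], ...]. A call has exactly 5 rows; each row is the pose to reach, as a shift and turn from the pose measured when the call began, along the tool's axes at that moment; what a row does not reach only later rows make up. A row lasts 1/10 s, in which the tool goes at most 50 mm and 8.59 degrees, less where a joint would pass 70% of its speed; a pose out of reach is approached as far as the arm can. A call with a gripper value outside its range is refused whole. The fingers move at their own pace and stop on an object; FORCE is the grip in N (left out, the last holds). Time passes only in rows, so rows that repeat a pose let the fingers close, or fill a call up. It gives the time, the measured TCP pose, the force and the opening at its end, in the units of the state.
- get_obs(): the state, without advancing time (a new reading comes with each control period).
- camera(name): name is "side" or "top"; returns (picture, depth): 480x640x3 uint8, blue, green, red; 480x640 float32, m along the optical axis (not along the pixel's ray), 0 where there is no reading.
- camera_info(name): a dict with "fx", "fy", "cx", "cy" (pixels), "extrinsics" (4x4, takes a point from camera to world coordinates). Camera axes: x right, y down, z forward; pixel columns grow to the right and rows downward; lengths in m; the calibration is good to about 2 mm. A picture is of the moment at which its call begins. camera_info takes no time and is no camera call.
- hand_in(): hands the job in, once; it reports no verdict.
The state is a dict: "time_s": time; "qpos": joint angles; "joint_vel": joint speeds; "tau": joint torques, N m; "ee_pos": TCP position; "eef_rot": TCP orientation; "force": force on the tool from outside, world axes, zero at the start; "moment": the same for the moment, N m; "grip_width": finger opening in m.
Only numpy, scipy, OpenCV 4.12 (cv2) and the standard library are available. Lean on these libraries where they do the work, as an engineer would, in place of code of your own. Each camera call takes 0.05 s, during which the arm holds its last target. There are 200 camera calls.

## Task

A customer on the far side of the counter (across from the robot) wants to pay by card. Draw the card terminal out of its charging dock, then turn it and hold it out over the middle of the change tray, square to the tray: screen towards the customer, leaning back about 30 degrees from upright so that the screen looks up at them, keypad end down and about 10 cm above the counter. Finish while still holding it there, steady and clear of the tray; leave the jar, the tin and the scoop alone.

Things in the scene. Friction and masses are not known exactly. Their poses are not given: they have to be found in the camera images.
- terminal: card terminal: near-black slab 152 long, 70 wide, 20 thick, 0.3 kg, centre of mass at its middle; starts standing in the dock, keypad end down. Origin: centre of its keypad end. z runs to the head end, y across the width, x through the thickness and out of its BACK: screen and keys face its -x. Screen 58 to 116 mm from the keypad end, keys below; the head end above is plain, to be gripped
- terminal_mid (a point): the centre of the terminal's slab, 76 mm up its z axis from the origin
- terminal_head (a point): centre of the terminal's head end, 152 mm up its z axis; the plain last 35 mm below it can be gripped across the 20 mm thickness
- dock: charging dock, mid-grey plastic, fixed to the counter: foot 130 (x) by 104 (y) by 12 mm high under an open-topped leaning pocket, no latch. Origin: centre of the foot's underside, z up; its open front and the docked screen face its -x, which points along the counter to the robot's right (world -y) within 23 deg. Play of the terminal: 3 mm front to back, 1.7 mm each side
- tray: change tray: flat dark brown dish fixed to the counter, nubbed rubber inlay and a few coins, 150 mm (x) by 190 mm (y), rim 22 mm high. Origin: centre of its underside, z up; its x axis points across the counter to the customer, away from the robot, within 17 deg of straight ahead
- jar: a clear jar of round sweets with a dark lid, 96 mm across, 150 mm high, 0.7 kg, upright; origin at the centre of its underside. A bystander
- tin: a round steel sweets tin, 113 mm across, 69 mm high, 0.4 kg; origin at the centre of its underside. A bystander
- scoop: a steel sweets scoop lying on the counter, trough 110 mm long, 68 mm wide, 42 mm high with a round handle 95 mm long; origin under the trough's closed end, x axis towards its open end. A bystander
- dock_floor (a point): centre of the pocket's floor in the dock, where the keypad end stands: x -18, y 0, z 30 mm in the dock's frame. Its z axis is the pocket's axis, leaning 0.26 rad (15 deg) from vertical to the dock's +x: the way the terminal slides out. Above the floor, along it: front lip 28 mm, side cheeks 38 mm, back rest 84 mm, so the terminal's upper 68 mm stand free all round
- terminal_view (a point): a point in the air 150 mm straight out from the middle of the terminal (along its -x), in front of the screen and keys

How it is judged:
By the outcome, as a careful person would: the job done as asked, in the order asked, and still so for the second after the job is handed in, while the arm keeps its last pose, push and grip.
It also fails if it takes over 38 s, if anything falls off the work surface, if the arm or the gripper's body presses on something with over 40 N, if the wrist force passes 120 N, or if a joint passes its speed limit or range.

## Working session

There is one attempt and no reset: what is moved stays moved. The work goes in short steps, Python scripts to look and compute and a shell command to move; the robot and the scene stay as the last step left them, time stands still between calls to the robot, and variables do not carry over. Pictures are saved under pics/ and viewed, about 8 in all and at most 12, crops included, and the job is handed in when it is done.

```bash
mkdir -p pics; python3 - <<'E'
from station import *
import cv2,numpy as np
for n in("side","top"):
    p,d=camera(n);cv2.imwrite(f"pics/{n}0.png",p);np.save(f"{n}0.npy",d);print(n,camera_info(n))
print(get_obs())
E
```

```text
side {'fx': 574.1614314085565, 'fy': 574.1614314085565, 'cx': 315.0171675564476, 'cy': 246.8035757197224, 'extrinsics': array([[ 0.78446445, -0.36645982,  0.50032263, -0.04379672],
       [-0.6201228 , -0.47384629,  0.62523389, -0.85501674],
       [ 0.00795293, -0.80073522, -0.59896565,  0.98943916],
       [ 0.        ,  0.        ,  0.        ,  1.        ]])}
top {'fx': 466.9102670192681, 'fy': 466.9102670192681, 'cx': 316.0985178924276, 'cy': 235.76313710731114, 'extrinsics': array([[-0.0090985 , -0.99121716,  0.13193091,  0.47253216],
       [-0.99989324,  0.01052693,  0.01013373,  0.01146151],
       [-0.01143355, -0.13182462, -0.99120711,  1.3825707 ],
       [ 0.        ,  0.        ,  0.        ,  1.        ]])}
{'time_s': 0.1, 'qpos': array([ 1.21839260e+00,  3.00435877e-01,  1.52149573e+00, -1.69253668e-05,
        1.32066681e+00, -6.65993086e-02]), 'joint_vel': array([ 0.0001097 , -0.00043025, -0.00210685, -0.00031862, -0.00024685,
        0.0004524 ]), 'tau': array([-8.34793736e-04, -5.32652271e+01, -3.53282154e+01,  7.08440691e-02,
        2.35198403e-02, -1.28805954e-05]), 'ee_pos': array([0.15499707, 0.52749557, 0.21894174]), 'eef_rot': array([-1.62109652,  1.56979043, -1.90689674]), 'force': array([-0.55151859, -0.00828595,  0.49955547]), 'moment': array([ 0.00994022, -0.00159074, -0.03515601]), 'grip_width': 0.09387827947713444}
```

View pics/side0.png

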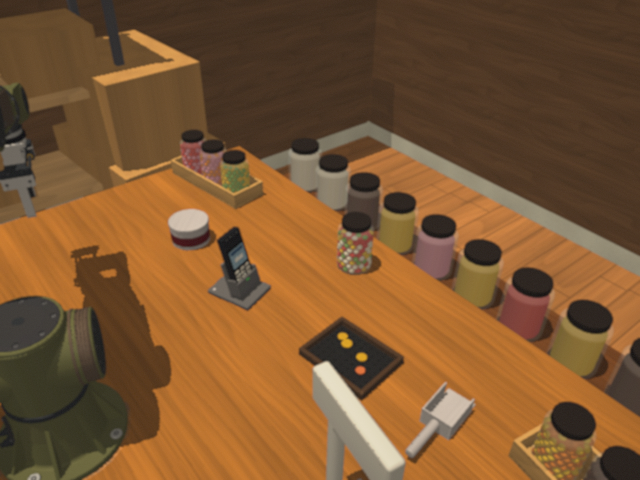

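View pics/top0.png

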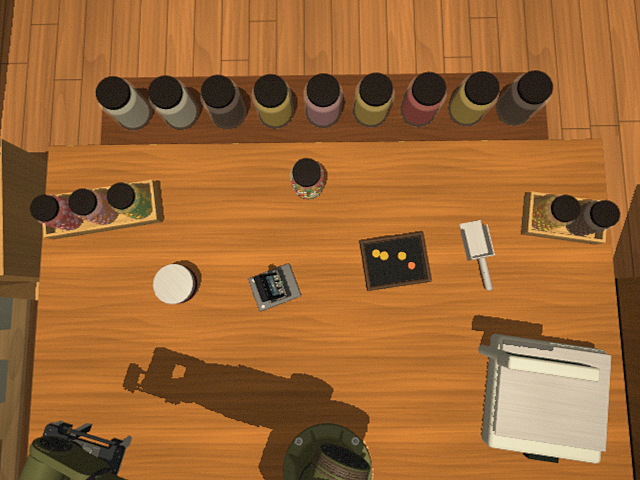

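The side view shows the terminal standing in the dock near (235,265) and the tray near (351,355). In the top view the dock is near (274,286) and the tray near (395,261). Next I measure them by depth.

```bash
cat > h.py <<'E'
import numpy as np,cv2
from station import *
def cloud(n,d):
    i=camera_info(n);v,u=np.mgrid[:480,:640]
    P=np.stack([(u-i['cx'])/i['fx']*d,(v-i['cy'])/i['fy']*d,d],-1)
    E=i['extrinsics'];return P@E[:3,:3].T+E[:3,3]
E
python3 - <<'E'
from h import *
for n,boxes in(("top",dict(dock=(235,245,315,325),tray=(350,220,440,300))),("side",dict(dock=(200,220,280,315),tray=(290,310,410,400)))):
    P=cloud(n,np.load(f"{n}0.npy"));im=cv2.imread(f"pics/{n}0.png");hsv=cv2.cvtColor(im,cv2.COLOR_BGR2HSV)
    for k,(a,b,c,e) in boxes.items():
        Q=P[b:e,a:c].reshape(-1,3);H=hsv[b:e,a:c].reshape(-1,3);B=im[b:e,a:c].reshape(-1,3)
        print(n,k,"z pct",np.percentile(Q[:,2],[1,10,50,90,99]).round(3))
        if k=="tray":
            m=(H[:,2]<85)&(Q[:,2]>-.01)&(Q[:,2]<.04)
        else: m=(Q[:,2]>.006)&(Q[:,2]<.02)&(H[:,1]<80)
        r=cv2.minAreaRect(Q[m][:,:2].astype(np.float32)*1000);print(m.sum(),r, cv2.boxPoints(r).round(0).tolist())
        if k=="dock":
            m=(Q[:,2]>.12)
            T=Q[m];print("term top pts",m.sum(),T.mean(0),T.max(0),T.min(0))
            r=cv2.minAreaRect(T[T[:,2]>.165][:,:2].astype(np.float32)*1000);print(r)
            c=T.mean(0);w,V=np.linalg.eigh(np.cov((T-c).T));print(w,V.T.round(3))
E
```

```text
top dock z pct [-0.005 -0.002  0.002  0.069  0.18 ]
645 ((505.7733459472656, 150.0467529296875), (102.31639862060547, 128.79966735839844), 20.409343719482422) [[435.0, 193.0], [480.0, 72.0], [576.0, 108.0], [531.0, 228.0]]
term top pts 434 [0.50069127 0.15253282 0.21286972] [0.5376777  0.18515156 1.3825707 ] [0.46579073 0.01146151 0.12047645]
((476.886962890625, 107.11770629882812), (181.31399536132812, 61.65654754638672), 68.61257934570312)
[0.00012757 0.000388   0.06054452] [[-0.38   0.92   0.099]
 [ 0.925  0.374  0.067]
 [-0.025 -0.117  0.993]]
top tray z pct [-0.005 -0.002  0.005  0.02   0.027]
2590 ((579.6852416992188, -203.516357421875), (148.15621948242188, 186.46400451660156), 7.6989827156066895) [[494.0, -121.0], [519.0, -306.0], [666.0, -286.0], [641.0, -101.0]]
side dock z pct [-0.003 -0.     0.004  0.113  0.179]
797 ((501.141357421875, 224.99539184570312), (126.4283218383789, 309.864990234375), 4.564274311065674) [[426.0, 374.0], [450.0, 66.0], [576.0, 76.0], [552.0, 384.0]]
term top pts 697 [0.47665749 0.10864499 0.19033619] [0.54106744 0.18482557 0.98943916] [-0.04379672 -0.85501674  0.12008569]
((223.6591796875, -325.6661376953125), (1184.7830810546875, 57.1693229675293), 60.432132720947266)
[0.0002309  0.00041708 0.08298489] [[-0.724  0.629  0.283]
 [ 0.571  0.318  0.757]
 [-0.386 -0.71   0.589]]
side tray z pct [-0.002  0.     0.007  0.295  0.33 ]
3376 ((578.5460205078125, -210.64410400390625), (146.4777069091797, 187.8111114501953), 7.884355545043945) [[493.0, -128.0], [519.0, -314.0], [664.0, -294.0], [638.0, -108.0]]
```

```bash
python3 - <<'E'
import cv2
a=cv2.imread("pics/side0.png")[215:315,190:290];b=cv2.imread("pics/top0.png")[245:325,235:315]
a=cv2.resize(a,(400,400));b=cv2.resize(b,(400,400));cv2.imwrite("pics/crop1.png",cv2.hconcat([a,b]))
E
```

```text
(no output)
```

View pics/crop1.png

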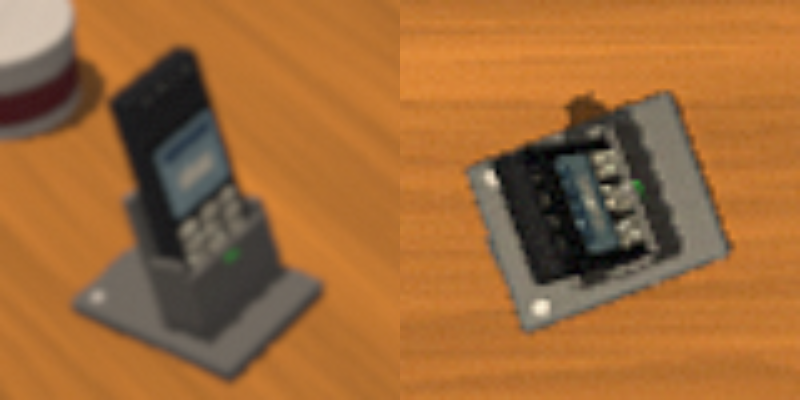

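The crops show the slab in the dock, with the screen facing the robot's right. The hand can only spin about its own axis, which points straight down, so I can't tilt it. My plan:
- Grip the terminal across its 70 mm width at the head.
- Lift it partly out of the dock.
- Lean it the extra 15° by drawing it back against the top edge of the back rest.

```bash
cat >> h.py <<'E'
from scipy.spatial.transform import Rotation as Ro
dx=np.array([-.349,.937,0]);dx/=np.linalg.norm(dx);dy=np.array([-dx[1],dx[0],0]);DO=np.array([505.8,150,0])
FL=DO-18*dx+[0,0,30];AX=np.sin(.26)*dx+np.array([0,0,np.cos(.26)])
ty=np.radians(7.75);tx=np.array([np.cos(ty),np.sin(ty),0]);tyv=np.array([-tx[1],tx[0],0]);TC=np.array([579,-206.5,0])
def go(p,ydir):
    o=get_obs();R=Ro.from_euler('xyz',o['eef_rot']).as_matrix()
    d=R.T@(np.array(p)-o['ee_pos']*1000);y=R.T@ydir
    s=np.arctan2(y[2],y[1]);s=(s+np.pi/2)%np.pi-np.pi/2
    print("t",o['time_s'],"tcp",(o['ee_pos']*1000).round(1),"shift",d.round(1),"spin",round(s,3),"q",o['qpos'].round(2),"F",o['force'].round(1),"M",o['moment'].round(2),"w",round(o['grip_width'],4));return R
E
python3 - <<'E'
from h import *
for n,(a,b,c,e) in(("top",(235,245,315,325)),("side",(200,220,280,315))):
    Q=cloud(n,np.load(f"{n}0.npy"))[b:e,a:c].reshape(-1,3)*1000
    T=Q[(Q[:,2]>145)&(Q[:,2]<200)]-FL
    L=np.c_[T@dx,T@dy,T[:,2]];ex=np.cross(dy,AX)
    print(n,len(T),"along axis",np.percentile(T@AX,[50,98]).round(1),"y",np.percentile(T@dy,[2,98]).round(1),"x",np.percentile(T@ex,[2,50,98]).round(1))
R=go(FL+134*AX+[0,0,95],dy);print(R.round(3))
E
```

```text
top 325 along axis [149.9 156. ] y [-32.9  33.5] x [-13.   -9.    6.9]
side 437 along axis [138.7 154.9] y [-33.2  34.2] x [-17.3 -12.    4.4]
t 0.1 tcp [155.  527.5 218.9] shift [ -35.3 -250.1  433.1] spin 0.928 q [ 1.22  0.3   1.52 -0.    1.32 -0.07] F [-0.6 -0.   0.5] M [ 0.01 -0.   -0.04] w 0.0939
[[-0.     0.282  0.959]
 [-0.001  0.959 -0.282]
 [-1.    -0.001 -0.   ]]
```

```bash
python3 -m handwheel '[[[-20,-20,30],0.1,-1],[[-35,-45,70],0.22,-1],[[-35,-70,110],0.34,-1],[[-35,-95,150],0.46,-1],[[-35,-120,190],0.58,-1]]' 10; python3 -c "
from h import *
go(FL+134*AX+[0,0,95],dy)"
```

```text
time_s: 0.6
ee_pos: [0.3042, 0.3572, 0.254]
eef_rot: [-1.049, 1.57, -1.919]
force: [0.0, 1.0, -0.2]
grip_width: 0.0939
t 0.6 tcp [304.2 357.2 254. ] shift [ -0.4  26.1 272.8] spin 0.344 q [ 0.79  0.09  1.69 -0.    1.36  0.09] F [ 0.   1.  -0.2] M [ 0.01  0.   -0.05] w 0.0939
```

```bash
python3 -m handwheel '[[[0,4,45],0.08,-1],[[0,8,90],0.16,-1],[[0,13,135],0.24,-1],[[0,18,180],0.3,-1],[[0,22,225],0.344,-1]]';python3 -m handwheel '[[[0,0,40],0,-1],[[0,0,48],0,-1],[[0,0,48],0,-1],[[0,0,48],0,-1],[[0,0,48],0,-1]]'; python3 -c "
from h import *
go(FL+134*AX-[0,0,5],dy)"
```

```text
time_s: 1.1
ee_pos: [0.4671, 0.1977, 0.254]
eef_rot: [-0.874, 1.57, -2.091]
force: [0.1, 1.1, -0.5]
grip_width: 0.0941
time_s: 1.6
ee_pos: [0.4833, 0.1539, 0.2541]
eef_rot: [-0.931, 1.57, -2.146]
force: [0.5, 0.4, 0.6]
grip_width: 0.094
t 1.6 tcp [483.3 153.9 254.1] shift [99.6 19.9 -5. ] spin -0.001 q [ 0.24  0.18  1.59 -0.    1.37 -0.12] F [0.5 0.4 0.6] M [-0.04  0.01  0.  ] w 0.094
```

```bash
python3 -m handwheel '[[[0,20,-5],0,-1],[[0,20,-5],0,-1],[[10,20,-5],0,-1],[[20,20,-5],0,-1],[[20,20,-5],0,-1]]'; python3 -c "
from h import *
go(FL+134*AX-[0,0,5],dy)
p,d=camera('side');q,e=camera('top')
cv2.imwrite('pics/c2.png',cv2.hconcat([cv2.resize(p[140:320,160:310],(400,480)),cv2.resize(q[220:340,210:310],(400,480))]))"
```

```text
time_s: 2.1
ee_pos: [0.4992, 0.1653, 0.2322]
eef_rot: [-1.474, 1.567, -2.689]
force: [-0.9, -0.9, 0.4]
grip_width: 0.0939
t 2.1 tcp [499.2 165.3 232.2] shift [77.7  1.1  0.1] spin -0.001 q [ 0.25  0.24  1.57 -0.    1.34 -0.11] F [-0.9 -0.9  0.4] M [-0.04  0.06  0.  ] w 0.0939
```

View pics/c2.png

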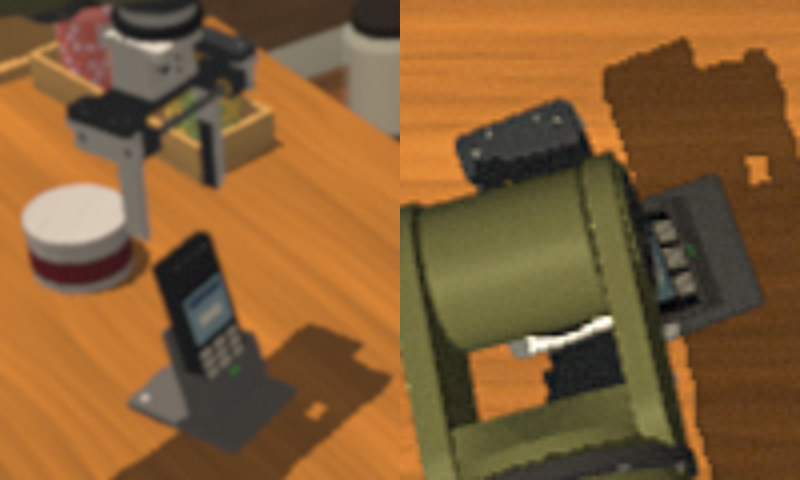

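The left crop shows the open fingers above the terminal, either side of its width (finger tips around (135,235) and (215,185)). Now I descend.

```bash
python3 -m handwheel '[[[20,1,0],0,-1],[[40,1,0],0,-1],[[60,1,0],0,-1],[[77,1,0],0,-1],[[77,1,0],0,-1]]'; python3 -m handwheel '[[[0,0,0],0,0],[[0,0,0],0,0.2],[[0,0,0],0,0.4],[[0,0,0],0,0.6],[[0,0,0],0,0.8]]' 8;  python3 -c "
from h import *
go(FL+134*AX-[0,0,5],dy)"
```

```text
time_s: 2.7
ee_pos: [0.5, 0.1653, 0.1552]
eef_rot: [-1.509, 1.566, -2.725]
force: [-0.7, -0.1, 0.6]
grip_width: 0.0943
time_s: 3.2
ee_pos: [0.5004, 0.1654, 0.156]
eef_rot: [-1.421, 1.568, -2.636]
force: [0.7, -0.3, 6.3]
grip_width: 0.07
t 3.2 tcp [500.4 165.4 156. ] shift [ 1.5 -0.3 -0.1] spin -0.001 q [ 0.25  0.31  1.66 -0.    1.17 -0.1 ] F [ 0.7 -0.3  6.3] M [-0.04 -0.05  0.02] w 0.07
```

```bash
python3 -m handwheel '[[[0,0,0],0,1],[[0,0,0],0,1],[[-5,0,-1.3],0,1],[[-10,0,-2.7],0,1],[[-15,0,-4],0,1]]' 30; python3 -m handwheel '[[[-10,0,-2.7],0,1],[[-20,0,-5.3],0,1],[[-30,0,-8],0,1],[[-40,0,-10.7],0,1],[[-45,0,-12],0,1]]';  python3 -c "
from h import *
go(FL+194*AX-[0,0,5],dy)
p,d=camera('side');q,e=camera('top');np.save('d3.npy',d)
cv2.imwrite('pics/c3.png',cv2.resize(p[170:310,180:300],(600,600)))"
```

```text
time_s: 3.7
ee_pos: [0.4989, 0.1693, 0.1713]
eef_rot: [-1.428, 1.567, -2.644]
force: [0.4, -0.5, -3.0]
grip_width: 0.07
time_s: 4.2
ee_pos: [0.495, 0.181, 0.2177]
eef_rot: [-1.314, 1.569, -2.529]
force: [0.6, -0.4, -3.7]
grip_width: 0.0701
t 4.2 tcp [495.  181.  217.7] shift [ 5.2 -0.7  0.9] spin -0.001 q [ 0.28  0.25  1.59 -0.    1.31 -0.07] F [ 0.6 -0.4 -3.7] M [-0.12 -0.02 -0.01] w 0.0701
```

View pics/c3.png

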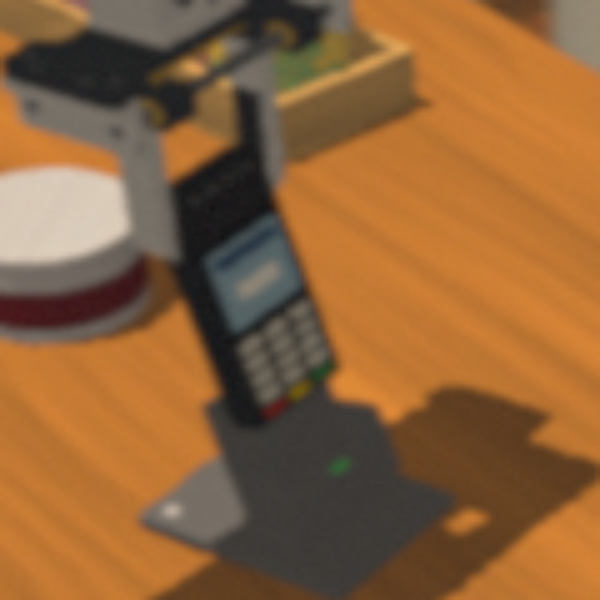

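Lifted about 62 mm and it holds at 15°. Now I draw the head back over the rest's top edge.

```bash
python3 -m handwheel '[[[4,0,-1],0,1],[[8,0,-4],0,1],[[8,0,-8],0,1],[[8,0,-12],0,1],[[8,0,-16],0,1]]' 20; python3 -m handwheel '[[[0,0,-4],0,1],[[0,0,-8],0,1],[[0,0,-12],0,1],[[0,0,-15],0,1],[[0,0,-17],0,1]]';  cat >> h.py <<'E'
def lean(o,d,face):
    # screen-side plane of the terminal from side depth; face = horizontal screen direction
    P=cloud('side',d)*1000;g=o['ee_pos']*1000
    across=np.cross([0,0,1],face)
    T=P.reshape(-1,3)-g;a=T@face;b=T@across;z=T[:,2]
    m=(np.abs(b)<24)&(a>-30)&(a<110)&(z<-15)&(z>-85)&(d.ravel()>.1)
    A=T[m];c=np.median(A,0)
    for _ in range(4):
        c=A.mean(0);w,V=np.linalg.eigh(np.cov((A-c).T));n=V[:,0];r=(A-c)@n;A=A[np.abs(r)<max(2,2*r.std())]
    n=n*np.sign(n@face);print("npts",len(A),"lean",np.degrees(np.arcsin(n[2])).round(1),"n.across deg",np.degrees(np.arctan2(n@across,n@face)).round(1),"rms",r.std().round(2));return c+g,n
E
python3 -c "
from h import *
p,d=camera('side');np.save('d4.npy',d)
go(FL+194*AX-[0,0,5],dy);lean(get_obs(),d,-dx)
cv2.imwrite('pics/c4.png',cv2.resize(p[170:310,180:300],(600,600)))"
```

```text
time_s: 4.8
ee_pos: [0.4891, 0.196, 0.2089]
eef_rot: [-1.332, 1.568, -2.548]
force: [0.5, -4.1, -4.0]
grip_width: 0.0695
time_s: 5.3
ee_pos: [0.4831, 0.2123, 0.2089]
eef_rot: [-1.317, 1.568, -2.532]
force: [1.3, -3.9, -2.5]
grip_width: 0.0697
t 5.35 tcp [483.1 212.4 208.9] shift [-3.5 -0.5 34.5] spin -0.001 q [ 0.35  0.26  1.6  -0.    1.29 -0.01] F [ 1.3 -3.2 -2.9] M [-0.74 -0.24 -0.02] w 0.0699
npts 438 lean 29.5 n.across deg -0.2 rms 1.81
```

View pics/c4.png

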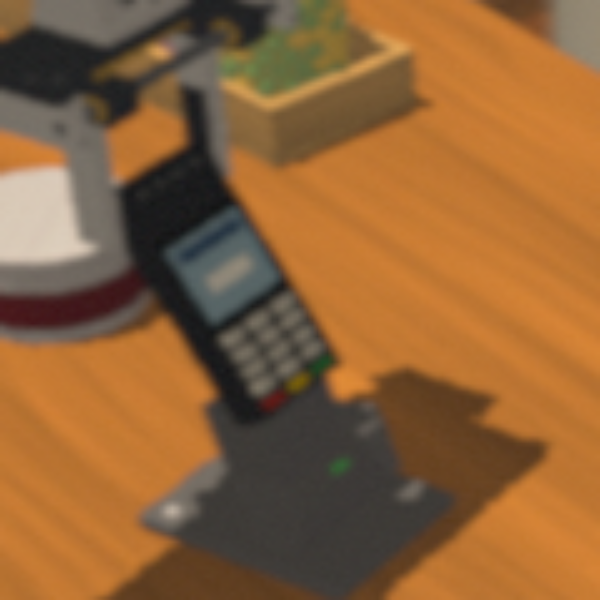

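It pivoted to 29.5°. I'll tighten the grip and lift clear.

```bash
python3 -m handwheel '[[[0,0,0],0,1],[[0,0,0],0,1],[[-8,0,0],0,1],[[-20,0,0],0,1],[[-35,0,0],0,1]]' 50; python3 -m handwheel '[[[-15,0,0],0,1],[[-30,0,0],0,1],[[-40,0,0],0,1],[[-45,0,0],0,1],[[-45,0,0],0,1]]';
python3 -c "
from h import *
p,d=camera('side')
o=get_obs();c,n=lean(o,d,-dx)
th=np.radians(30)
mid=TC+[0,0,100+76*np.cos(th)];G=mid+58*(np.cos(th)*np.array([0,0,1])-np.sin(th)*tx)
print('target tcp',G-[0,0,5]);R=go(G-[0,0,5],tyv)
print(R.round(2))"
```

```text
time_s: 5.85
ee_pos: [0.4831, 0.2127, 0.245]
eef_rot: [-1.579, 1.568, -2.794]
force: [-1.1, 0.4, -3.1]
grip_width: 0.0697
time_s: 6.35
ee_pos: [0.4832, 0.2128, 0.2907]
eef_rot: [-1.69, 1.569, -2.905]
force: [0.3, 0.1, -4.0]
grip_width: 0.0695
npts 468 lean 29.7 n.across deg -0.7 rms 1.77
target tcp [ 550.26488898 -210.41067698  211.04740411]
t 6.4 tcp [483.1 212.7 289.9] shift [ 79.  -84.2 420.1] spin -1.35 q [ 0.35  0.21  1.47  0.    1.46 -0.01] F [ 0.3  0.5 -3.7] M [0.06 0.02 0.  ] w 0.0696
[[-0.    0.94  0.35]
 [-0.    0.35 -0.94]
 [-1.   -0.   -0.  ]]
```

```bash
python3 -m handwheel '[[[0,-3,12],-0.04,1],[[0,-8,36],-0.12,1],[[0,-13,64],-0.2,1],[[0,-18,92],-0.28,1],[[0,-24,120],-0.36,1]]'; python3 -c "
from h import *
go([550.3,-210.4,289],tyv)"
```

```text
time_s: 6.9
ee_pos: [0.5023, 0.0908, 0.2892]
eef_rot: [-2.074, 1.567, -2.925]
force: [0.2, -0.2, -2.3]
grip_width: 0.0698
t 6.9 tcp [502.3  90.8 289.2] shift [   0.3 -162.3  258.3] spin -0.987 q [ 0.11  0.17  1.52 -0.    1.46 -0.61] F [ 0.2 -0.2 -2.3] M [ 0.05  0.08 -0.01] w 0.0698
```

```bash
python3 -m handwheel '[[[0,-16,26],-0.1,1],[[0,-33,52],-0.2,1],[[0,-50,78],-0.3,1],[[0,-65,104],-0.4,1],[[0,-82,130],-0.5,1]]'; python3 -c "
from h import *
go([550.3,-210.4,289],tyv)"
```

```text
time_s: 7.4
ee_pos: [0.5261, -0.0621, 0.2884]
eef_rot: [-2.686, 1.565, -3.033]
force: [0.3, 1.1, -2.4]
grip_width: 0.0695
t 7.4 tcp [526.1 -62.1 288.4] shift [  -0.6 -131.2   73.2] spin -0.483 q [-0.19  0.21  1.47 -0.    1.46 -1.41] F [ 0.3  1.1 -2.4] M [0.04 0.03 0.02] w 0.0695
```

```bash
python3 -m handwheel '[[[0,-26,15],-0.1,1],[[0,-52,30],-0.2,1],[[0,-78,44],-0.3,1],[[0,-104,58],-0.4,1],[[0,-125,70],-0.47,1]]'; python3 -c "
from h import *
p,d=camera('side');q,e=camera('top');np.save('d5.npy',e);cv2.imwrite('pics/t5.png',q)
cv2.imwrite('pics/c5.png',cv2.hconcat([cv2.resize(p[180:420,260:460],(400,480)),cv2.resize(q[180:330,340:465],(400,480))]))
go([550.3,-210.4,211],tyv)"
```

```text
time_s: 7.9
ee_pos: [0.5492, -0.205, 0.2873]
eef_rot: [3.024, 1.564, -3.133]
force: [0.5, -0.6, -3.1]
grip_width: 0.0695
t 8.0 tcp [ 549.1 -205.8  286.9] shift [75.9 -4.7  1.2] spin -0.013 q [-0.42  0.35  1.3  -0.    1.5  -2.11] F [ 0.3  0.7 -3.4] M [ 0.05  0.06 -0.03] w 0.0698
```

View pics/c5.png

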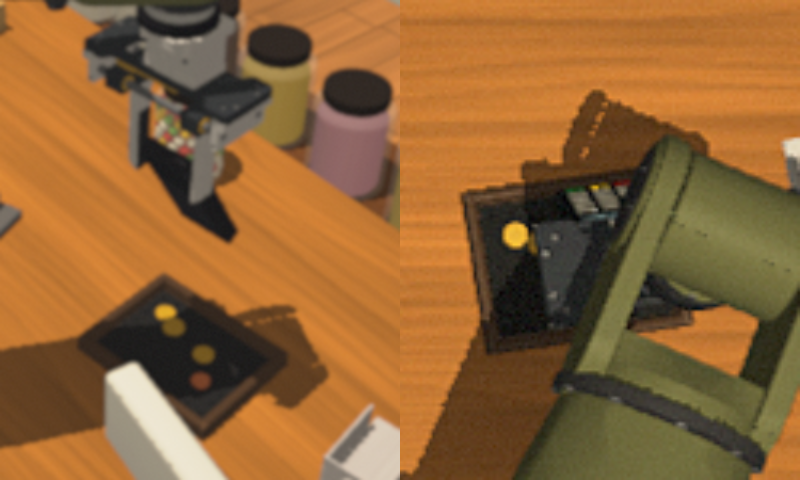

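The crops show the terminal over the tray with its keys towards the customer and the back towards the robot. Now I lower it.

```bash
python3 -m handwheel '[[[10,-1,0],0,1],[[25,-3,1],-0.01,1],[[42,-5,1],-0.013,1],[[58,-5,1],-0.013,1],[[72,-5,1],-0.013,1]]';python3 -m handwheel '[[[4,0,0],0,1],[[4,0,0],0,1],[[4,0,0],0,1],[[4,0,0],0,1],[[4,0,0],0,1]]'; python3 -c "
from h import *
p,d=camera('side');q,e=camera('top')
go([550.3,-210.4,211],tyv);g=get_obs()['ee_pos']*1000
for n,D,im in(('side',d,p),('top',e,q)):
    T=(cloud(n,D)*1000).reshape(-1,3);B=im.reshape(-1,3).max(1)
    a=(T-TC)@tx;b=(T-TC)@tyv;z=T[:,2]
    m=(np.abs(b)<45)&(a>-70)&(a<80)&(z>85)&(z<205)&(D.ravel()>.1)
    A=np.c_[a,b,z][m];print(n,len(A),A.min(0).round(),A.max(0).round())
    for lo in range(85,205,15):
        k=A[(A[:,2]>=lo)&(A[:,2]<lo+15)]
        if len(k)>5: print(lo,len(k),'a',np.percentile(k[:,0],[3,50,97]).round(),'b',np.percentile(k[:,1],[3,97]).round())
cv2.imwrite('pics/c6.png',cv2.hconcat([cv2.resize(p[180:420,260:460],(400,480)),cv2.resize(q[180:330,340:465],(400,480))]))"
```

```text
time_s: 8.5
ee_pos: [0.5498, -0.2098, 0.213]
eef_rot: [2.941, 1.562, 3.076]
force: [-0.7, 0.4, -3.3]
grip_width: 0.0694
time_s: 9.0
ee_pos: [0.5499, -0.2098, 0.2096]
eef_rot: [2.986, 1.563, 3.121]
force: [0.0, -0.5, -3.1]
grip_width: 0.0696
t 9.1 tcp [ 549.8 -209.8  209.3] shift [-1.7 -0.7  0.4] spin -0.0 q [-0.43  0.4   1.41 -0.    1.34 -2.13] F [-0.5  0.1 -3.6] M [-0.03  0.04 -0.04] w 0.0697
side 490 [-38. -43.  95.] [ 50.  45. 205.]
85 11 a [32. 34. 38.] b [-34.  24.]
100 58 a [24. 31. 47.] b [-36.  27.]
115 69 a [16. 21. 37.] b [-36.  25.]
130 69 a [ 7. 13. 34.] b [-36.  26.]
145 74 a [-2.  4. 23.] b [-35.  26.]
160 72 a [-10.  -4.  15.] b [-36.  27.]
175 71 a [-18. -13.   6.] b [-36.  28.]
190 66 a [-37. -25.  -4.] b [-41.  40.]
top 185 [ 11. -19.  99.] [ 48.  37. 175.]
100 31 a [32. 45. 48.] b [-16.  36.]
115 58 a [27. 39. 44.] b [-14.  36.]
130 42 a [24. 31. 36.] b [-5. 36.]
145 41 a [19. 23. 28.] b [-0. 35.]
160 12 a [12. 17. 18.] b [ 7. 29.]
```

View pics/c6.png

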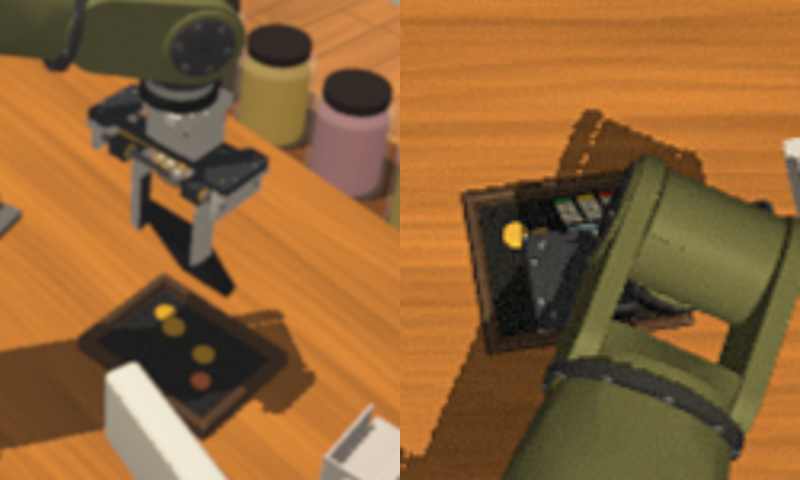

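```bash
python3 -c "
from station import *
print(get_obs()['joint_vel'].round(4));print(hand_in())"
```

```text
[ 0.0015  0.0038  0.0008 -0.0001 -0.001  -0.0001]
the job is handed in; nothing more can be done
None
```

The terminal is out of its dock and held over the middle of the change tray, screen towards the customer. I handed the job in at about 9.1 s of the 38 s allowed.

**How it was done:** The hand could only spin about its vertical axis, so I gripped the head end across the 70 mm width instead of the 20 mm thickness. I drew the terminal about 62 mm up the pocket. Then I pulled the head back over the top edge of the back rest, with about 4 N of force, to lean it from 15° to 30°. After that I tightened the grip to 50 N, lifted it clear, turned it 77°, carried it over and lowered it.

**Last checks:**

| Check | Result |
|---|---|
| Lean | 29–30° from the side camera's view of the back; a rougher reading of the front from the top camera gave about 25° |
| Keypad end | lowest edge about 95 mm above the counter, so its centre is about 100 mm |
| Square to the tray | 0.0 rad of spin left to correct, relative to the tray angle I measured |
| Position over the tray | centred side to side; the middle is about 4 mm towards the customer |
| Steadiness | joints practically still; wrist force steady at about 3–4 N, roughly the terminal's weight |

- **Disagreement between cameras:** they placed the tray centre about 7 mm apart sideways, so I used a value about midway.
- **Bystanders:** the path stayed clear of the jar, tin and scoop, and no unexpected force appeared. I did not measure their positions again at the end.

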